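# Hang the pail and open the tablet bottle for the shop wipe-down

### The job

Get ready for wiping down the shop display: hang the steel pail by its handle on the hook and let go, then open the blue bottle of cleaning tablets in the caddy by pressing its orange safety cap down and, keeping it pressed, turning it anticlockwise about a sixth of a turn until it lifts off. Finish while still holding the cap upright and still, straight above the open bottle, lifted by 5 to 10 cm. The bottle stays in its compartment and the frame, canister, red figure and wax tin are left where they are.

Things in the scene. Friction and masses are not known exactly. Their poses are not given: they have to be found in the camera images.
- pail: Open steel pail, 0.15 to 0.31 kg, stiff hoop handle (does not fold). Origin: centre of its underside, z up. 76 mm across at the foot, 105 mm at the rim, rim at z = 76 mm. The hoop lies in the y-z plane: upright 6 mm wires at y = +-51 mm and a level red bar (10 mm wide, 9 mm tall) along y from -43 to +43 mm, axis at z = 150 mm. Gripping the bar 28 mm beside its middle leaves the middle free for the hook.
- pail_handle (a point): Middle of the red handle bar, on its axis, 150 mm above the pail's underside; axes as the pail's: y runs along the bar. The opening under the bar, down to the rim, is 70 mm high.
- hook_stand: Dark steel foot plate (160 x 130 x 8 mm), fixed, with a slotted 25 mm square upright 229 mm tall at x = +75 mm. Origin on the table under the hook; x points from the hook's tip to the upright. The steel hook is a level 8 mm square arm along x, axis at z = 190 mm, from the upright to x = -40 mm, then turned up to a tip at x = -48 mm with its top at z = 212 mm.
- hook_seat (a point): Point on top of the hook's arm (x = 0, y = 0, z = 194 mm of hook_stand, axes as its own). To hang the pail, the arm goes through the hoop from the tip's side with the bar across it (pail's y axis along the stand's y axis), then the bar is lowered on the arm here or up to 20 mm nearer the tip; 10 mm nearer the tip leaves the pail 20 mm clear of the upright.
- caddy: Grey plastic caddy, fixed, 83 x 170 mm (91 x 178 over its rim), 55 mm tall, floor 4 mm thick. Origin: centre of its underside. The square compartment at y = +43.5 mm (75 x 75 mm) holds the bottle snugly so that it cannot turn; the one at y = -39.5 mm holds the wax tin.
- bottle: Blue bottle of cleaning tablets, 0.55 kg, loose but kept from turning by its compartment. Origin: centre of its underside, z up. Square body 72 x 72 mm, 80 mm tall, shoulder to z = 91 mm, round neck (35 mm across, 43 mm over the three lugs that hold the cap) on the centre line, rim at z = 124 mm.
- cap: Orange ribbed push-and-turn cap, 50 mm across (52 over ribs), 27 mm tall, 30 to 45 g. Origin: centre of its lower edge, z up; closed, this is 107.5 mm above the bottle's underside. Unpressed it is locked. Pressed down 3.5 to 5 mm it turns anticlockwise seen from above; between 48 and 75 degrees from closed (best 60 = 1.05 rad) it is free and lifts straight off; beyond that it meets a stop.
- cap_press (a joint): How far the cap is pressed on its inner spring, m: 0 closed, 0.005 fully pressed (stop), -0.001 when the cap is off. About 4 N starts it moving, 8 N presses 3 mm, 10 N presses 5 mm. Once turned free it needs no more pressing.
- wax_tin: Round wax tin, 62 mm across, 44 mm tall, in the caddy's other compartment. Origin at the centre of its underside. Leave it alone.
- picture_frame: Black picture frame lying on its back, 130 x 180 mm, 18 mm thick. Origin at the centre of its underside. Leave it alone.
- canister: Steel canister with lid and small black knob, 75 mm across, 104 mm tall. Origin at the centre of its underside. Leave it alone.
- red_figure: Red jointed artist's figure standing on a round wooden foot 68 mm across, 185 mm tall. Origin at the centre of the foot's underside. Leave it alone.
Things that resemble listed ones, but are neither listed nor needed, are in the scene too. Of the things that look like the cap, the smallest one is meant.

How it is judged:
On the way, in this order (a step that is already met when the one before it is completed fails the run):
1. the pail hangs by its handle on the hook and has been let go (contact force between pail and hook_stand above 0.5 N and height (world z) of pail above 0.03 m and angle between pail's own z axis and vertical below 0.35 rad and x of pail_handle in the frame of hook_stand between -0.045 and 0.06 m and y of pail_handle in the frame of hook_stand between -0.03 and 0.03 m and z of pail_handle in the frame of hook_stand above 0.185 m and contact force between each of the fingers, the arm and pail below 0.1 N), for 0.2 s.
2. the safety cap is pressed down on its spring by at least 3 mm (value of joint cap_press above 0.003 m), for 0.05 s.
At the end, for the whole second after the job is handed in: The pail hangs free on the hook, tilted under 20 degrees, untouched. The fingers hold the cap still, tilted under 20 degrees, 30 to 140 mm above its closed place and within 30 mm of the bottle's axis, off the bottle. The bottle is within 10 mm, the bystanders within 15 mm of their starts (all of step 1 and z of cap in the frame of bottle between 0.1375 and 0.2475 m and horizontal distance between cap and bottle below 0.03 m and angle between cap's own z axis and vertical below 0.35 rad and contact force between the fingers and cap above 1 N and contact force between cap and bottle below 0.1 N and linear speed of cap below 0.03 m/s and angle between bottle's own z axis and vertical below 0.1 rad and distance of bottle from where it was at the start of the episode below 0.01 m and linear speed of bottle below 0.02 m/s and distance of each of wax_tin, picture_frame, canister, red_figure from where it was at the start of the episode below 0.015 m); the arm keeps its last pose, push and grip.
It fails at once if the bottle is lifted out of place or tipped (distance of bottle from where it was at the start of the episode above 0.02 m or angle between bottle's own z axis and vertical above 0.25 rad).
It fails at once if the pail is tipped over (angle between pail's own z axis and vertical above 0.9 rad).
It fails at once if a bystander is displaced or knocked over (distance of any of wax_tin, picture_frame, canister, red_figure from where it was at the start of the episode above 0.03 m or angle between red_figure's own z axis and vertical above 0.5 rad).
It also fails if it takes over 61 s, if anything falls off the work surface, if the arm or the gripper's body presses on something with over 40 N, if the wrist force passes 120 N, or if a joint passes its speed limit or range.

### The arm

A 6-joint arm with a two-finger parallel gripper is mounted at the origin on the work surface. World frame = base frame: x ahead of the robot, y to its left, z up, the work surface at z = 0. Lengths are in m, angles in rad, forces in N, time in s.
With the tool pointing down it reaches from about 0.225 to 0.875 m from the base axis. Payload 3.4 kg.
Tool frame: the origin (TCP) lies midway between the tips of the shut fingers; the grasp point (between the pads) lies 19 mm behind it; z points along the fingers, y is the line along which they close (so a half turn about z gives the same grasp; the last joint's range is limited). The gripper opens to 85 mm and grips with 20 to 120 N. Pads are 22 mm wide; open, the fingers measure 114 mm over their backs; the gripper's body (76 mm by 85 mm) begins 54 mm behind the grasp point. The pads swing forward as they close: fully open they stand 13 mm farther back than shut.
Start: joints at [-1.462, 0.276, 1.505, -0, 1.361, -0.121], TCP at [0.131, -0.56, 0.231] pointing down, gripper open.
Joint ranges: [-2.89, 2.89], [-0.75, 2.08], [0.22, 2.7], [-1.18, 4.32], [0.11, 2.71], [-2.7, 2.7]. Speed limits (rad/s): [2.57, 2.57, 3.14, 3.14, 3.14, 3.14].

### API

Orientations are given as [roll, pitch, yaw] about the fixed x, y, z axes, in that order (R = Rz(yaw) Ry(pitch) Rx(roll)).
In Python, from bench import arm gives the robot as it stands. The module is installed in compiled form; this text tells all that it offers.
- The arm moves only by the tool play_rows, never from a script. Its argument "increments" is a list of rows, each a list of 7 numbers: the turn, a rotation vector about the tool's x, y, z in degrees, then the shift along the tool's x, y, z in mm, then the gripper's target within -1 to 1 (fully open at 1, half-way at 0, shut at -1). In form: [[rx, ry, rz, x, y, z, grip], ...]. A call has 1 to 12 rows; each row is the pose to reach, as a shift and turn from the pose commanded when the call began, along the tool's axes at that moment; what a row does not reach only later rows make up. A row lasts 1/10 s, in which the tool goes at most 50 mm and 8.59 degrees, less where a joint would pass 70% of its speed; a pose out of reach is approached as far as the arm can. A call with a gripper value outside its range is refused whole. The fingers move at their own pace and stop on an object; "grip_force" is the grip in N (left out, the last holds). Time passes only in rows, so rows that repeat a pose let the fingers close. It gives the time, the measured TCP pose, the force, the opening and the grip force at its end, in the units of the state.
- arm.get_state(): the state, without advancing time (a new reading comes with each control period).
- arm.get_image(name): name is "scene" or "top"; returns a dict with "pixels" (480x640x3 uint8, red, green, blue), "fx", "fy", "cx", "cy" (pixels), "pose" (4x4, takes a point from camera to world coordinates). Camera axes: x right, y down, z forward; pixel columns grow to the right and rows downward; lengths in m; the calibration is good to about 2 mm. A picture is of the moment at which its call begins. There is no depth.
- arm.job_done(): hands the job in; it is judged then, once.
The state is a dict: "time_s": time; "joint_positions": joint angles; "joint_vel": joint speeds; "joint_torque": joint torques, N m; "position": TCP position; "orientation": TCP orientation; "contact_force": force on the tool from outside, world axes, zero at the start; "moment": the same for the moment, N m; "gripper_width": finger opening in m; "gripper_force": force on a finger pad.
Only numpy, scipy, OpenCV 4.12 (cv2) and the standard library are available. Lean on these libraries where they do the work, as an engineer would, in place of code of your own. Each camera call takes 0.05 s, during which the arm holds its last target. There are 200 camera calls.

## Working session

There is one attempt and no reset: what is moved stays moved. The work goes in short steps, Python scripts to look and compute and a tool call to move; the robot and the scene stay as the last step left them, time stands still between calls to the robot, and variables do not carry over. Pictures are saved under pics/ and viewed, at most 10 in all, crops included, and the job is handed in when it is done.

Besides the shell and the picture viewer there is one more tool, called after ">>>" by a JSON object that holds its "method" and its "body", one argument or row to a line. play_rows: Moves the arm, as the interface text tells. Its arguments: {"type":"object","properties":{"increments":{"type":"array","items":{"type":"array","items":{"type":"number"}}},"grip_force":{"type":"number"}},"required":["increments"]}

```bash
mkdir -p pics; cat > h.py <<'E'
import numpy as np, cv2
from bench import arm
from scipy.spatial.transform import Rotation as R
def snap(n,f):
    d=arm.get_image(n); cv2.imwrite('pics/'+f,d['pixels'][:,:,::-1]); np.savez('pics/'+f+'.npz',**d); return d
def load(f): return dict(np.load('pics/'+f+'.npz'))
def ray(d,u,v):
    P=np.array(d['pose']); r=P[:3,:3]@np.array([(u-d['cx'])/d['fx'],(v-d['cy'])/d['fy'],1]); return P[:3,3],r
def onz(d,u,v,z):
    o,r=ray(d,u,v); return o+r*(z-o[2])/r[2]
def proj(d,p):
    P=np.array(d['pose']); q=P[:3,:3].T@(np.array(p)-P[:3,3]); return [d['fx']*q[0]/q[2]+d['cx'],d['fy']*q[1]/q[2]+d['cy']]
def cross(d1,p1,d2,p2):
    o1,r1=ray(d1,*p1);o2,r2=ray(d2,*p2)
    s=np.linalg.lstsq(np.c_[r1,-r2],o2-o1,rcond=None)[0]; a=o1+s[0]*r1;b=o2+s[1]*r2
    return (a+b)/2,np.linalg.norm(a-b)
E
python3 - <<'E'
from h import *
for n in('scene','top'):
    d=snap(n,n+'0.png');print(n,d['fx'],np.round(d['pose'],3).tolist())
print(arm.get_state())
E
```

```text
scene 490.8883668755009 [[-0.021, 0.685, -0.728, 1.43], [1.0, 0.005, -0.025, 0.106], [-0.013, -0.728, -0.685, 0.917], [0.0, 0.0, 0.0, 1.0]]
top 487.6390527380499 [[-0.019, -0.99, 0.142, 0.416], [-1.0, 0.021, 0.011, 0.083], [-0.014, -0.142, -0.99, 1.229], [0.0, 0.0, 0.0, 1.0]]
{'time_s': 0.1, 'joint_positions': array([-1.46201191e+00,  2.76524184e-01,  1.50599718e+00, -2.98999265e-05,
        1.36070350e+00, -1.21008275e-01]), 'joint_vel': array([-0.00186281, -0.00048874, -0.00271813, -0.00067546,  0.0007872 ,
        0.00155051]), 'joint_torque': array([ 1.20177174e-03, -4.17699730e+01, -2.46406174e+01, -1.75725481e-04,
        5.78701045e-03,  4.63313707e-07]), 'position': array([ 0.13089941, -0.55942069,  0.23053426]), 'orientation': array([-3.13996884e+00, -1.68011357e-04,  2.29798818e-01]), 'contact_force': array([ 0.509429  ,  0.0659192 , -0.10525884]), 'moment': array([-0.02175456,  0.05207478,  0.02247197]), 'gripper_force': 0.0, 'gripper_width': 0.08535387537856814}
```

View pics/scene0.png

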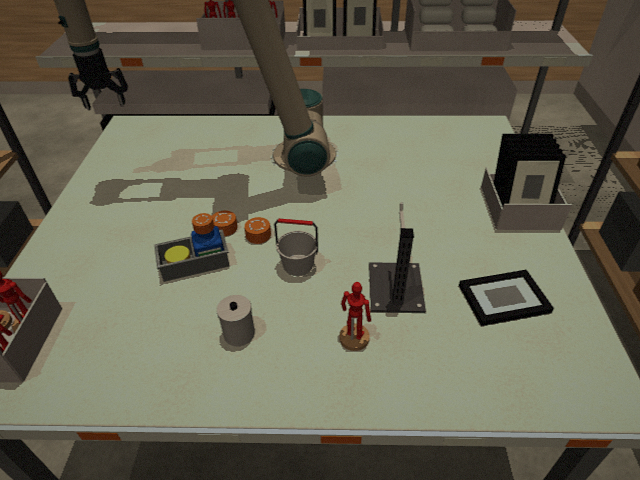

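View pics/top0.png

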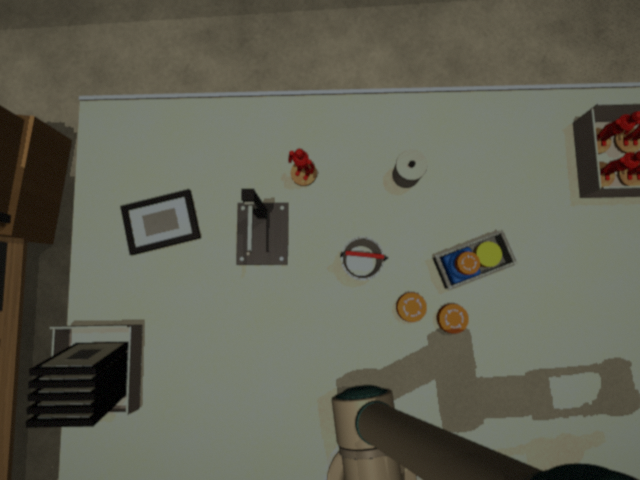

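The scene view shows the caddy with the blue bottle and its cap at about (203,223). The pail's red bar is at about (297,222), the hook stand at about (398,285), and its tip near (402,208). In the top view the bar runs through (363,255), the cap is at (467,263), and the hook arm is the light line from (250,213) to (248,252). Two larger orange decoys stand beside the caddy.

```bash
python3 - <<'E'
from h import *
t=load('top0.png');s=load('scene0.png')
def blobs(d,lo,hi,roi,name):
    x0,y0,x1,y1=roi; hsv=cv2.cvtColor(d['pixels'],cv2.COLOR_RGB2HSV)[y0:y1,x0:x1]
    m=cv2.inRange(hsv,lo,hi); n,l,st,c=cv2.connectedComponentsWithStats(m)
    out=[]
    for i in range(1,n):
        if st[i,4]>15:
            ys,xs=np.where(l==i); r=cv2.minAreaRect(np.c_[xs+x0,ys+y0].astype(np.float32)); out.append((r,st[i,4])); print(name,np.round(r[0],1),np.round(r[1],1),round(r[2],1),st[i,4], 'bbox',st[i,0]+x0,st[i,1]+y0,st[i,2],st[i,3])
    return out
red=((0,150,80),(6,255,255)); org=((5,120,90),(18,255,255)); blue=((100,120,40),(125,255,255))
rt=blobs(t,*red,(330,235,400,280),'bar top'); rs=blobs(s,*red,(265,205,330,240),'bar scene')
blobs(t,*org,(380,230,500,340),'org top'); blobs(s,*org,(180,200,280,250),'org scene')
blobs(t,*blue,(430,230,500,290),'blue top')
yel=((22,120,90),(35,255,255)); blobs(t,*yel,(430,230,530,290),'yel top')
for z,(u,v) in ((.15,(363,255)),(.1345,(467,263)),(.05,(489,254))): print(z,onz(t,u,v,z))
cv2.imwrite('pics/c1.png',np.hstack([cv2.resize(t['pixels'][175:275,225:300],(400,533),interpolation=2),cv2.resize(s['pixels'][195:320,360:454],(400,533),interpolation=2)])[:,:,::-1])
E
```

```text
bar top [364.5 254.2] [37.6  4.4] 7.4 139 bbox 346 251 38 8
bar scene [295. 221.] [34.1  3.4] 3.2 103 bbox 278 219 35 5
org top [468.1 262.7] [21.9 20.1] 63.4 314 bbox 458 252 22 22
org top [411.5 307. ] [28. 27.] 90.0 528 bbox 398 293 28 29
org top [453.5 318.5] [29. 27.] 90.0 530 bbox 440 304 28 30
org scene [213.5 218.4] [16.  43.3] 87.7 455 bbox 192 210 44 18
org scene [256.6 225.2] [17.  24.1] 63.4 291 bbox 244 217 27 17
blue top [460.9 264.9] [29.8 29.7] 67.6 421 bbox 443 247 37 37
yel top [488.9 253.6] [25.2 24. ] 66.0 502 bbox 476 241 26 26
0.15 [0.52607743 0.01190155 0.15      ]
0.1345 [ 0.50480598 -0.22126109  0.1345    ]
0.05 [ 0.53238275 -0.29901081  0.05      ]
```

View pics/c1.png

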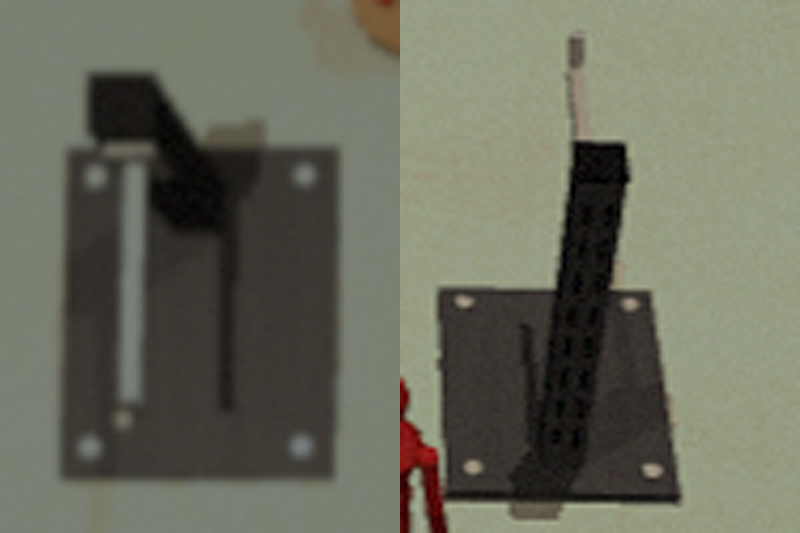

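The crops show the hook tip at top-view (248,253.5) and scene-view (401.4,203.4), with the upright's top centred at top-view (248,194.7).

```bash
python3 - <<'E'
from h import *
t=load('top0.png');s=load('scene0.png')
c=lambda x,y:(225+x/5.333,175+y/5.333)
print('tip',onz(t,*c(122,418),.212),cross(t,c(122,418),s,(401.4,203.8)))
print('upright top',onz(t,*c(122,105),.229), onz(s,(600-400)/4.255+360,195+162/4.264,.229))
for p in((133,165),(130,400)): print('arm',onz(t,*c(*p),.194))
pl=[onz(t,*c(*p),.008) for p in((67,149),(338,149),(334,480),(63,480))]; print('plate',np.round(pl,4),np.mean(pl,0))
print('bar',cross(t,(364.5,254.2),s,(295,221)))
a=np.deg2rad(7.4);e=[np.array([364.5,254.2])+k*17*np.array([np.cos(a),np.sin(a)]) for k in(-1,1)]
# bar ends by pca
for d,roi in((t,(330,235,400,280)),(s,(265,205,330,240))):
    x0,y0,x1,y1=roi;m=cv2.inRange(cv2.cvtColor(d['pixels'],cv2.COLOR_RGB2HSV)[y0:y1,x0:x1],(0,150,80),(6,255,255))
    ys,xs=np.where(m);vx,vy,cx,cy=cv2.fitLine(np.c_[xs+x0,ys+y0].astype(np.float32),2,0,.01,.01).ravel()
    A,B=[onz(d,*(np.array([cx,cy])+k*np.array([vx,vy])),.15) for k in(-17,17)]; print('bar line',onz(d,cx,cy,.15),'yaw of y axis from world y',np.rad2deg(np.arctan2(-(B-A)[0]*np.sign((B-A)[1]),abs((B-A)[1]))), np.linalg.norm(B-A))
print('cap top plane',onz(t,468.1,262.7,.1385), 'scene', onz(s,203,219,.1385))
print('bottle',onz(t,460.9,264.9,.09),'decoys',onz(t,411.5,307,.03),onz(t,453.5,318.5,.03))
print('tin',onz(t,488.9,253.6,.048),'canister', onz(t,411,163,.1))
E
```

```text
tip [0.52819556 0.25738987 0.212     ] (array([0.52884656, 0.25793175, 0.205901  ]), np.float64(0.0009999949668895104))
upright top [0.65032276 0.25486109 0.229     ] [0.65667845 0.25506997 0.229     ]
arm [0.63348641 0.25633438 0.194     ]
arm [0.53738127 0.25729225 0.194     ]
plate [[0.6812 0.3194 0.008 ]
 [0.6783 0.1891 0.008 ]
 [0.5193 0.1924 0.008 ]
 [0.522  0.3203 0.008 ]] [0.60018746 0.25527374 0.008     ]
bar (array([0.52769705, 0.00787059, 0.15130339]), np.float64(0.001476585919752555))
bar line [0.52751606 0.00700422 0.15      ] yaw of y axis from world y -7.765002088314238 0.07533745172875454
bar line [0.52581136 0.0061161  0.15      ] yaw of y axis from world y -6.274392375455864 0.08312020514813799
cap top plane [ 0.50510004 -0.22263636  0.1385    ] scene [ 0.50631162 -0.22273719  0.1385    ]
bottle [ 0.50429059 -0.21918971  0.09      ] decoys [ 0.4091789  -0.10966235  0.03      ] [ 0.37973967 -0.2096556   0.03      ]
tin [ 0.53355834 -0.29948218  0.048     ] canister [ 0.74904364 -0.11235737  0.1       ]
```

```bash
cat >> h.py <<'E'
def inc(pos,yaw_deg,cur=None):
    "increment from present (or given) pose to a tool-down pose"
    if cur is None: st=arm.get_state(); cur=(st['position'],R.from_euler('xyz',st['orientation']))
    T=R.from_euler('xyz',[np.pi,0,np.deg2rad(yaw_deg)])
    rel=cur[1].inv()*T
    print('inc',np.round(np.rad2deg(rel.as_rotvec()),1).tolist(),np.round(cur[1].inv().apply(np.array(pos)-cur[0])*1000,1).tolist())
    return np.array(pos),T
E
python3 -c "
from h import *
c=inc((.530,.035,.23),83)"
```

```text
inc [-0.1, -0.1, -69.8] [524.0, -487.9, 1.4]
```

>>> {"method": "play_rows", "body": {
  "increments": [
    [0,0,-69.8,524,-488,1.4,1],
    [0,0,-69.8,524,-488,1.4,1],
    [0,0,-69.8,524,-488,1.4,1],
    [0,0,-69.8,524,-488,1.4,1],
    [0,0,-69.8,524,-488,1.4,1],
    [0,0,-69.8,524,-488,1.4,1],
    [0,0,-69.8,524,-488,1.4,1],
    [0,0,-69.8,524,-488,1.4,1],
    [0,0,-69.8,524,-488,1.4,1],
    [0,0,-69.8,524,-488,1.4,1],
    [0,0,-69.8,524,-488,1.4,1],
    [0,0,-69.8,524,-488,1.4,1]
  ]
}}

```text
time_s: 1.3
position: [0.4659, -0.0597, 0.23]
orientation: [-3.142, 0.0, 1.448]
contact_force: [1.4, -1.7, -0.1]
gripper_width: 0.0854
gripper_force: 0.0
```

```bash
python3 -c "
from h import *
c=inc((.530,.035,.23),83)
print(arm.get_state()['position'])"
```

```text
inc [-0.0, 0.0, -0.0] [101.8, 52.1, -0.1]
[ 0.46589414 -0.05972507  0.22998905]
```

>>> {"method": "play_rows", "body": {
  "increments": [
    [0,0,0,102,52,0,1],
    [0,0,0,102,52,0,1],
    [0,0,0,102,52,0,1],
    [0,0,0,102,52,0,1],
    [0,0,0,102,52,0,1]
  ]
}}

```text
time_s: 1.8
position: [0.5285, 0.0325, 0.2296]
orientation: [-3.14, 0.001, 1.448]
contact_force: [0.3, 0.1, -0.7]
gripper_width: 0.0854
gripper_force: 0.0
```

```bash
python3 - <<'E'
from h import *
c=inc((.530,.035,.132),83)
s=snap('scene','s1.png');t=snap('top','t1.png')
a=s['pixels'][150:270,230:390];b=t['pixels'][200:320,300:460]
cv2.imwrite('pics/c2.png',cv2.resize(np.vstack([a,b])[:,:,::-1],None,fx=2.5,fy=2.5))
E
```

```text
inc [-0.1, 0.1, -0.0] [2.8, 1.3, 97.6]
```

View pics/c2.png

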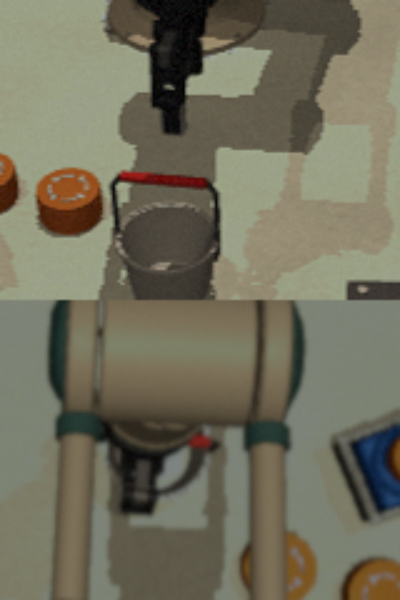

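The scene crop shows the fingers above the right half of the bar (about column 299, bar middle about 295.6), as intended. Next is going down and gripping.

>>> {"method": "play_rows", "body": {
  "increments": [
    [0,0,0,2.8,1.3,48,1],
    [0,0,0,2.8,1.3,80,1],
    [0,0,0,2.8,1.3,97.6,1],
    [0,0,0,2.8,1.3,97.6,1],
    [0,0,0,2.8,1.3,97.6,-1],
    [0,0,0,2.8,1.3,97.6,-1],
    [0,0,0,2.8,1.3,97.6,-1],
    [0,0,0,2.8,1.3,97.6,-1],
    [0,0,0,2.8,1.3,97.6,-1],
    [0,0,0,2.8,1.3,97.6,-1],
    [0,0,0,2.8,1.3,97.6,-1],
    [0,0,0,2.8,1.3,97.6,-1]
  ],
  "grip_force": 80
}}

```text
time_s: 3.1
position: [0.532, 0.0359, 0.1332]
orientation: [3.139, -0.0, 1.448]
contact_force: [0.7, -0.2, 4.4]
gripper_width: 0.0084
gripper_force: 78.5
```

```bash
python3 -c "
from h import *
print(arm.get_state())
c=inc((.530,.035,.235),83)"
```

```text
{'time_s': 3.1, 'joint_positions': array([-6.33059902e-02,  2.87716801e-01,  1.74845809e+00,  1.11571063e-04,
        1.10329822e+00,  5.92569210e-02]), 'joint_vel': array([ 0.00118063,  0.00099882, -0.0007846 ,  0.0010902 ,  0.00161523,
       -0.00018785]), 'joint_torque': array([-2.57044891e-01, -3.70058441e+01, -1.92926002e+01, -1.84848695e-01,
        3.74568338e-01,  1.29994063e-02]), 'position': array([0.5320039 , 0.03585158, 0.13316666]), 'orientation': array([ 3.13948273e+00, -2.25055041e-04,  1.44818348e+00]), 'contact_force': array([ 0.70549352, -0.24304743,  4.39942681]), 'moment': array([ 0.0665237 , -0.20650667, -0.02578665]), 'gripper_force': 78.45354080200195, 'gripper_width': 0.008391830298196585}
inc [0.1, -0.0, -0.0] [-1.1, -1.7, -101.8]
```

>>> {"method": "play_rows", "body": {
  "increments": [
    [0,0,0,0,0,-30,-1],
    [0,0,0,0,0,-60,-1],
    [0,0,0,0,0,-85,-1],
    [0,0,0,0,0,-85,-1],
    [0,0,0,0,0,-85,-1]
  ]
}}

```text
time_s: 3.6
position: [0.5301, 0.0358, 0.2163]
orientation: [-3.139, 0.0, 1.448]
contact_force: [-0.9, -0.0, -3.3]
gripper_width: 0.0078
gripper_force: 78.7
```

```bash
python3 - <<'E'
from h import *
s=snap('scene','s2.png');t=snap('top','t2.png')
st=arm.get_state();print(st['position'],st['contact_force'],st['moment'],st['gripper_width'])
x0,y0,x1,y1=250,130,340,240
m=cv2.inRange(cv2.cvtColor(s['pixels'],cv2.COLOR_RGB2HSV)[y0:y1,x0:x1],(0,150,80),(6,255,255))
ys,xs=np.where(m);vx,vy,cx,cy=cv2.fitLine(np.c_[xs+x0,ys+y0].astype(np.float32),2,0,.01,.01).ravel();print(cx,cy,np.rad2deg(np.arctan2(vy,vx)),xs.min()+x0,xs.max()+x0, ys.min()+y0,ys.max()+y0)
cv2.imwrite('pics/c3.png',cv2.resize(s['pixels'][120:260,230:390][:,:,::-1],None,fx=4,fy=4))
E
```

```text
[0.52941688 0.03586265 0.21519994] [ 0.18600291 -0.1793734  -3.00532029] [ 0.05794563 -0.00476559  0.00802755] 0.007826900291200546
287.56522 192.52174 5.1418614 276 310 191 195
```

View pics/c3.png

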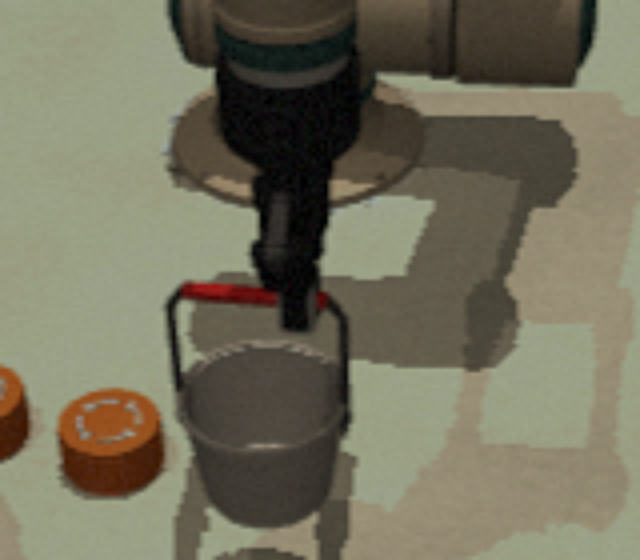

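The pail hangs upright in the fingers (bar ends at columns about 275 and 312, gripped at about 304), weighing about 3 N. I'll carry it to a place in front of the hook tip.

```bash
python3 - <<'E'
from h import *
s=load('s2.png');print(onz(s,293.5,193,.234),onz(s,304,196,.234))
c=inc((.440,.284,.218),88.8)
c=inc((.566,.284,.218),88.8,c)
c=inc((.566,.284,.176),88.8,c)
E
```

```text
[0.52583967 0.00799449 0.234     ] [0.53702509 0.03272616 0.234     ]
inc [-0.3, 0.0, -5.8] [235.3, -119.1, -2.3]
inc [0.0, 0.0, 0.0] [2.6, 126.0, 0.0]
inc [0.0, 0.0, 0.0] [0.0, -0.0, 42.0]
```

>>> {"method": "play_rows", "body": {
  "increments": [
    [0,0,-1,30,-15,-2,-1],
    [0,0,-2,65,-33,-2,-1],
    [0,0,-3,100,-51,-2,-1],
    [0,0,-4,135,-69,-2,-1],
    [0,0,-5,170,-87,-2,-1],
    [0,0,-5.8,205,-104,-2,-1],
    [0,0,-5.8,225,-114,-2,-1],
    [0,0,-5.8,235.3,-119.1,-2.3,-1],
    [0,0,-5.8,235.3,-119.1,-2.3,-1],
    [0,0,-5.8,235.3,-119.1,-2.3,-1],
    [0,0,-5.8,235.3,-119.1,-2.3,-1],
    [0,0,-5.8,235.3,-119.1,-2.3,-1]
  ]
}}

```text
time_s: 4.9
position: [0.4422, 0.2827, 0.2197]
orientation: [-3.142, 0.001, 1.548]
contact_force: [-0.5, 0.3, -2.5]
gripper_width: 0.0082
gripper_force: 78.7
```

```bash
python3 - <<'E'
from h import *
c=inc((.566,.284,.218),88.8)
s=snap('scene','s3.png');t=snap('top','t3.png')
st=arm.get_state();print(st['position'],st['contact_force'],st['moment'])
a=s['pixels'][130:310,310:460];b=t['pixels'][150:330,190:340]
cv2.imwrite('pics/c4.png',cv2.resize(np.hstack([a,b])[:,:,::-1],None,fx=2.6,fy=2.6))
E
```

```text
inc [-0.0, 0.0, -0.1] [4.2, 123.8, 1.7]
[0.44213773 0.28304564 0.21982284] [-0.44736344  0.29502702 -3.46987673] [ 0.07104121 -0.02981863 -0.05133545]
```

View pics/c4.png

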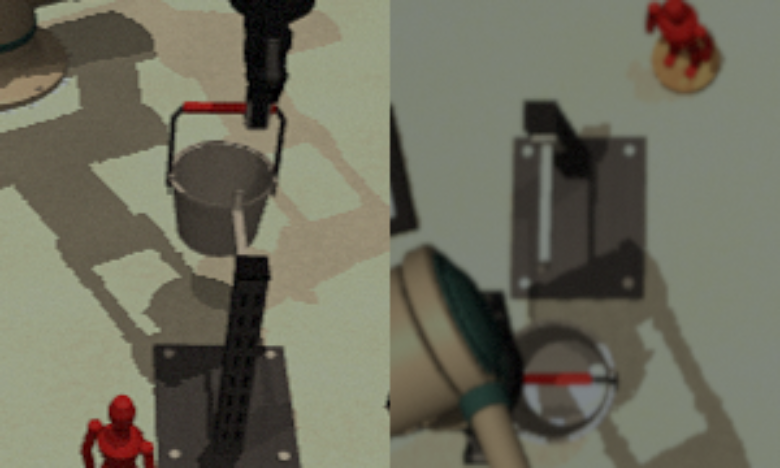

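The pail is upright in front of the tip, its bar level and parallel to the stand's y axis. The hook arm (crop column about 240) falls between the free middle of the bar and the finger. I'll go in and lower it.

>>> {"method": "play_rows", "body": {
  "increments": [
    [0,0,0,2,20,1,-1],
    [0,0,0,4,45,1,-1],
    [0,0,0,4,70,1,-1],
    [0,0,0,4,95,1,-1],
    [0,0,0,4,115,1,-1],
    [0,0,0,4,124,1,-1],
    [0,0,0,4,124,1,-1],
    [0,0,0,4,124,1,-1]
  ]
}}

```text
time_s: 5.8
position: [0.5647, 0.2849, 0.2185]
orientation: [-3.14, 0.0, 1.549]
contact_force: [-0.2, 0.9, -2.1]
gripper_width: 0.0083
gripper_force: 78.7
```

```bash
python3 - <<'E'
from h import *
c=inc((.566,.284,.180),88.8)
s=snap('scene','s4.png')
st=arm.get_state();print(st['position'],st['contact_force'],st['moment'])
cv2.imwrite('pics/c5.png',cv2.resize(s['pixels'][130:310,320:470][:,:,::-1],None,fx=3.3,fy=3.3))
E
```

```text
inc [-0.1, 0.0, -0.1] [-0.9, 1.4, 38.5]
[0.56449886 0.28506486 0.218728  ] [ 0.00846086  0.18443025 -2.40940487] [ 0.08884193  0.00430505 -0.03700902]
```

View pics/c5.png

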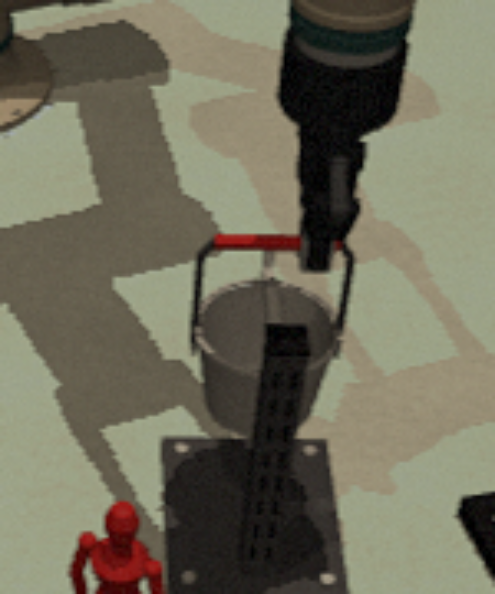

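The hook arm runs through the hoop under the bar's middle (crop about (268,265)). Lowering now.

>>> {"method": "play_rows", "body": {
  "increments": [
    [0,0,0,0,0,15,-1],
    [0,0,0,0,0,27,-1],
    [0,0,0,0,0,33,-1],
    [0,0,0,0,0,36,-1],
    [0,0,0,0,0,38,-1],
    [0,0,0,0,0,38,-1],
    [0,0,0,0,0,38,-1]
  ]
}}

```text
time_s: 6.55
position: [0.5656, 0.2853, 0.1816]
orientation: [3.141, -0.0, 1.549]
contact_force: [-2.7, 0.8, 1.3]
gripper_width: 0.0083
gripper_force: 79.2
```

>>> {"method": "play_rows", "body": {
  "increments": [
    [0,0,0,0,0,0,-0.7],
    [0,0,0,0,0,0,-0.4],
    [0,0,0,0,0,0,0],
    [0,0,0,0,0,0,0],
    [0,0,0,0,0,-2,0],
    [0,0,0,0,0,-15,0],
    [0,0,0,0,0,-40,0],
    [0,0,0,0,0,-75,0],
    [0,0,0,0,0,-100,0],
    [0,0,0,0,0,-100,0],
    [0,0,0,0,0,-100,0]
  ]
}}

```text
time_s: 7.65
position: [0.566, 0.2853, 0.2819]
orientation: [3.14, -0.001, 1.549]
contact_force: [-0.6, -0.3, 0.4]
gripper_width: 0.0424
gripper_force: 0.0
```

```bash
python3 - <<'E'
from h import *
# pre-cap: choose yaw so that q6 has room to turn +60
c=inc((.45,.10,.285),60)
c=inc((.505,-.222,.21),0,c)
s=snap('scene','s5.png');t=snap('top','t5.png')
print(arm.get_state()['joint_positions'])
a=s['pixels'][150:310,320:470];b=t['pixels'][190:350,400:550]
cv2.imwrite('pics/c6.png',cv2.resize(np.hstack([a,b])[:,:,::-1],None,fx=2.6,fy=2.6))
E
```

```text
inc [0.1, -0.1, 28.8] [-187.7, -112.0, -3.4]
inc [0.0, -0.0, 60.0] [-251.4, 208.6, 75.0]
[ 3.57219384e-01  3.45099598e-01  1.28455446e+00 -9.82224331e-05
  1.51394913e+00  3.78726289e-01]
```

View pics/c6.png

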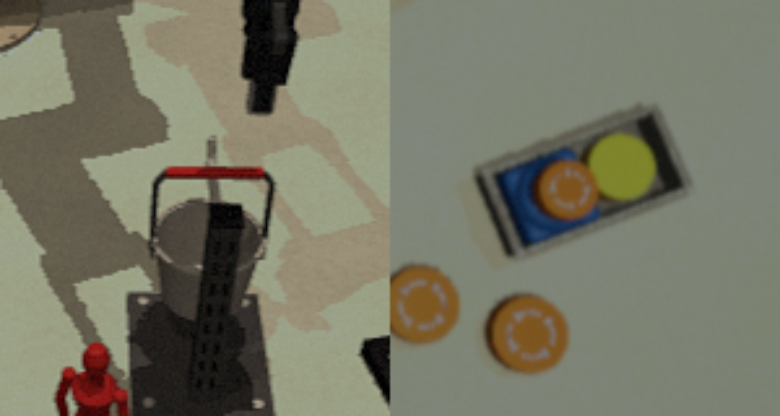

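The pail hangs level on the hook with the hand clear. The cap is unchanged at top-view (468,263). Moving to the cap.

```bash
python3 - <<'E'
from h import *
c=inc((.5055,-.2225,.22),0)
E
```

```text
inc [-0.0, 0.1, 88.8] [-508.6, -48.6, 60.3]
```

>>> {"method": "play_rows", "body": {
  "increments": [
    [0,0,8,-40,-4,0,0],
    [0,0,16,-85,-8,0,0],
    [0,0,88.8,-508.6,-48.6,60.3,1],
    [0,0,88.8,-508.6,-48.6,60.3,1],
    [0,0,88.8,-508.6,-48.6,60.3,1],
    [0,0,88.8,-508.6,-48.6,60.3,1],
    [0,0,88.8,-508.6,-48.6,60.3,1],
    [0,0,88.8,-508.6,-48.6,60.3,1],
    [0,0,88.8,-508.6,-48.6,60.3,1],
    [0,0,88.8,-508.6,-48.6,60.3,1],
    [0,0,88.8,-508.6,-48.6,60.3,1],
    [0,0,88.8,-508.6,-48.6,60.3,1]
  ]
}}

```text
time_s: 8.95
position: [0.5046, -0.2258, 0.2181]
orientation: [-3.141, 0.004, -0.006]
contact_force: [1.8, 0.8, 0.6]
gripper_width: 0.0856
gripper_force: 0.0
```

>>> {"method": "play_rows", "body": {
  "increments": [
    [0,0,0,0,0,0,1],
    [0,0,0,0,0,0,1],
    [0,0,0,0,0,0,1]
  ]
}}

```text
time_s: 9.25
position: [0.5064, -0.2208, 0.2205]
orientation: [-3.141, 0.0, 0.002]
contact_force: [-0.6, -0.6, -0.4]
gripper_width: 0.0852
gripper_force: 0.0
```

```bash
python3 - <<'E'
from h import *
st=arm.get_state();print(st['position'],st['orientation'],st['joint_positions'],st['contact_force'])
c=inc((.5055,-.2225,.108),0)
s=snap('scene','s6.png');t=snap('top','t6.png')
a=s['pixels'][140:300,130:290];b=t['pixels'][190:350,390:550]
for p in ((.5055,-.2225,.1385),st['position']): print(proj(s,p),proj(t,p))
cv2.imwrite('pics/c7.png',cv2.resize(np.hstack([a,b])[:,:,::-1],None,fx=2.5,fy=2.5))
E
```

```text
[ 0.5063528  -0.22081379  0.22050206] [-3.14113784e+00  1.37417741e-04  1.54028249e-03] [-5.37401601e-01  2.48462221e-01  1.57095270e+00  3.29936410e-04
  1.32252911e+00  1.03177334e+00] [-0.58232264 -0.55065821 -0.3541915 ]
inc [-0.0, 0.0, 0.1] [-0.8, 1.7, 112.5]
[np.float64(203.1612346506056), np.float64(218.78879815674966)] [np.float64(468.02778450142506), np.float64(262.52253567738165)]
[np.float64(197.4767713363592), np.float64(192.34683805406894)] [np.float64(478.12060346452836), np.float64(258.63671613433644)]
```

View pics/c7.png

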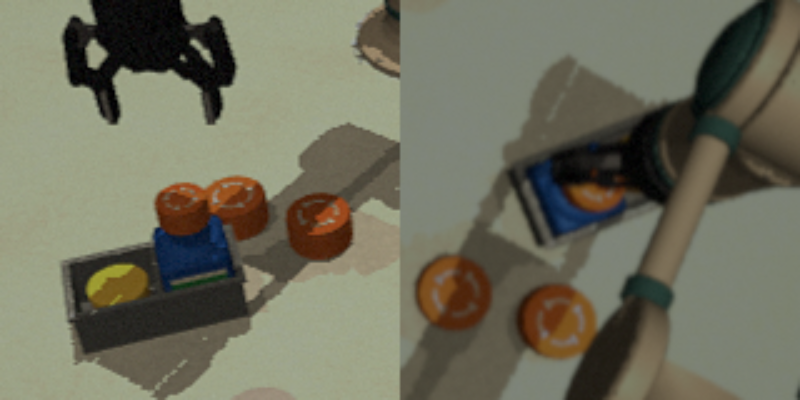

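The scene crop has the fingers centred over the cap (cap at scene (203,218.5), matching its predicted projection to under a pixel). Descend and grip.

>>> {"method": "play_rows", "body": {
  "increments": [
    [0,0,0,-0.8,1.7,45,1],
    [0,0,0,-0.8,1.7,80,1],
    [0,0,0,-0.8,1.7,100,1],
    [0,0,0,-0.8,1.7,112,1],
    [0,0,0,-0.8,1.7,112,1],
    [0,0,0,-0.8,1.7,112,0.6],
    [0,0,0,-0.8,1.7,112,0.4],
    [0,0,0,-0.8,1.7,112,0.2],
    [0,0,0,-0.8,1.7,112,-0.3],
    [0,0,0,-0.8,1.7,112,-1],
    [0,0,0,-0.8,1.7,112,-1],
    [0,0,0,-0.8,1.7,112,-1]
  ],
  "grip_force": 80
}}

```text
time_s: 10.55
position: [0.5062, -0.2237, 0.1093]
orientation: [-3.142, -0.002, -0.001]
contact_force: [0.9, 3.4, 5.3]
gripper_width: 0.0485
gripper_force: 81.6
```

>>> {"method": "play_rows", "body": {
  "increments": [
    [0,0,0,0,0,1.5,-1],
    [0,0,0,0,0,3,-1],
    [0,0,0,0,0,4.5,-1],
    [0,0,0,0,0,6,-1],
    [0,0,0,0,0,6,-1],
    [0,0,0,0,0,6,-1]
  ]
}}

```text
time_s: 11.15
position: [0.5063, -0.2237, 0.105]
orientation: [3.141, -0.003, -0.001]
contact_force: [-2.0, 5.0, 15.4]
gripper_width: 0.0485
gripper_force: 82.9
```

Fully pressed (15 N, 4 mm travel). Turning anticlockwise by 60 degrees.

>>> {"method": "play_rows", "body": {
  "increments": [
    [0,0,-3,0,0,0.5,-1],
    [0,0,-9,0,0,0.5,-1],
    [0,0,-15,0,0,0.5,-1],
    [0,0,-21,0,0,0.5,-1],
    [0,0,-27,0,0,0.5,-1],
    [0,0,-33,0,0,0.5,-1],
    [0,0,-39,0,0,0.5,-1],
    [0,0,-45,0,0,0.5,-1],
    [0,0,-51,0,0,0.5,-1],
    [0,0,-57,0,0,0.5,-1],
    [0,0,-61,0,0,0.5,-1],
    [0,0,-61,0,0,0.5,-1]
  ]
}}

```text
time_s: 12.35
position: [0.5075, -0.2249, 0.105]
orientation: [3.135, -0.0, 1.065]
contact_force: [-0.2, 2.9, 15.8]
gripper_width: 0.0481
gripper_force: 82.7
```

```bash
python3 - <<'E'
from h import *
st=arm.get_state();print(st['position'],np.rad2deg(st['orientation']),st['contact_force'],st['moment'],st['gripper_width'])
s=snap('scene','s7.png')
cv2.imwrite('pics/c8.png',cv2.resize(s['pixels'][170:290,140:260][:,:,::-1],None,fx=4,fy=4))
E
```

```text
[ 0.50751602 -0.22490748  0.10497647] [ 1.79648612e+02 -1.42470221e-02  6.10261204e+01] [-0.24878882  2.8682517  15.84814914] [0.58697499 0.06500114 0.07729395] 0.048092563840335445
```

>>> {"method": "play_rows", "body": {
  "increments": [
    [0,0,0,0,0,-3,-1],
    [0,0,0,0,0,-6,-1],
    [0,0,0,0,0,-9,-1],
    [0,0,0,0,0,-12,-1],
    [0,0,0,0,0,-15,-1],
    [0,0,0,0,0,-15,-1]
  ]
}}

```text
time_s: 13.0
position: [0.5054, -0.2242, 0.1169]
orientation: [3.142, 0.0, 1.064]
contact_force: [1.6, 0.2, 0.2]
gripper_width: 0.0485
gripper_force: 82.5
```

No bottle weight in the force, so the cap is free. Lifting on.

>>> {"method": "play_rows", "body": {
  "increments": [
    [0,0,0,0,0,-10,-1],
    [0,0,0,0,0,-25,-1],
    [0,0,0,0,0,-40,-1],
    [0,0,0,0,0,-55,-1],
    [0,0,0,0,0,-65,-1],
    [0,0,0,0,0,-67,-1],
    [0,0,0,0,0,-67,-1],
    [0,0,0,0,0,-67,-1],
    [0,0,0,0,0,-67,-1]
  ]
}}

```text
time_s: 13.9
position: [0.5049, -0.2237, 0.1832]
orientation: [-3.14, 0.0, 1.064]
contact_force: [-0.1, 0.3, -0.1]
gripper_width: 0.0482
gripper_force: 82.5
```

```bash
python3 - <<'E'
from h import *
st=arm.get_state();print(st['position'],st['contact_force'],st['gripper_force'])
s=snap('scene','s8.png')
cv2.imwrite('pics/c8.png',cv2.resize(s['pixels'][150:330,140:460][:,:,::-1],None,fx=2.5,fy=2.5))
E
```

```text
[ 0.50490824 -0.2236914   0.18319314] [-0.05437808  0.28737067 -0.13549403] 82.54011447541416
```

View pics/c8.png

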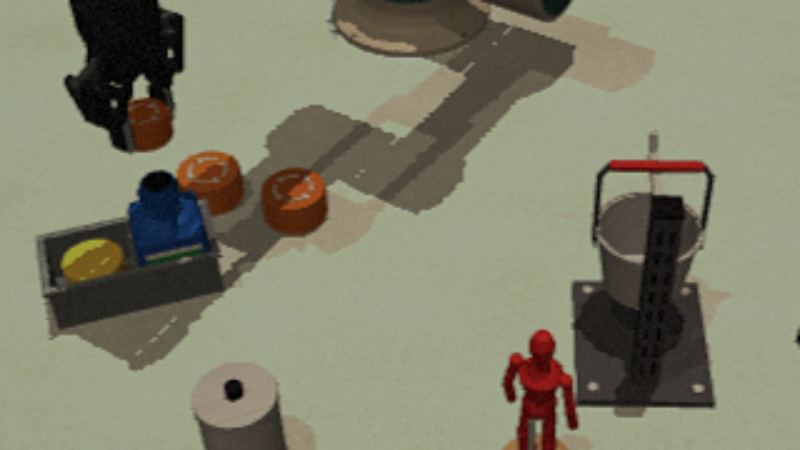

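The bottle is open (neck at crop (158,183)), the cap is held upright above it at (150,125), and the pail hangs on the hook. Handing in.

```bash
python3 -c "
from bench import arm
print(arm.job_done())"
```

```text
the job is handed in; nothing more can be done
None
```

The pail hangs free on the hook and the bottle's cap is off, held upright about 74 mm above its closed place over the open bottle. I handed the job in at about 14 s; the hand-in call returned no verdict.

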